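# Seat the long specimen dish in the light box

## Task

Three white lift-out specimen dishes stand on the bench. Put the long rectangular one into the matching rectangular pocket of the light box, lengthwise along the pocket and lying flat on the pocket's floor, so that it can be photographed. Set it down gently rather than dropping it, and leave the square and the round dish where they are.

Things in the scene. Friction and masses are not known exactly. Their poses are not given: they have to be found in the camera images.
- long_dish: Loose rectangular white plastic dish, open on top, 110 (its x) by 66 mm (its y), rim 20 mm high, 0.1 to 0.2 kg. In its middle stands a grey grip: a flat fin 44 mm long (its x), 12 mm thick (its y), its top 62 mm above the underside, to pinch across y above the rim. Same after a half turn. Origin: centre of its underside, z up; it stands on the bench (z = 0).
- square_dish: Bystander: a loose dish of the same plastic with the same grip (fin along its x), but square, 88 by 88 mm, rim 20 mm high, top of grip at 62 mm. Too wide for the pocket. Origin: centre of its underside.
- round_dish: Bystander: a loose dish of the same plastic with the same grip (fin along its x), but round, 94 mm across, rim 20 mm high, top of grip at 62 mm. Too wide for the pocket. Origin: centre of its underside.
- pocket (a point): Pocket of the light box, a fixed grey housing 190 x 150 x 30 mm high on the bench. The point: centre of the pocket's white floor, 16 mm above the bench; x along the pocket's and housing's length, z up. Pocket floor 122 (x) by 78 mm (y), 14 mm deep; the upper 6 mm of its sides slope out to a mouth of 134 x 90 mm that guides the dish in. A seated dish's rim stands 6 mm above the housing.
Things that resemble listed ones, but are neither listed nor needed, are in the scene too. Of the things shaped like the part that bears pocket, the grey one is meant.

How it is judged:
By the outcome, as a careful person would: the job done as asked, in the order asked, and still so for the second after the job is handed in, with the robot touching nothing.
It also fails if it takes over 32 s, if anything falls off the work surface, if the arm or the gripper's body presses on something with over 40 N, if the wrist force passes 120 N, or if a joint passes its speed limit or range.

## Robot

A 6-joint arm with a two-finger parallel gripper is mounted at the origin on the work surface. World frame = base frame: x ahead of the robot, y to its left, z up, the work surface at z = 0. Lengths are in m, angles in rad, forces in N, time in s.
With the tool pointing down it reaches from about 0.35 to 0.85 m from the base axis. Payload 8.1 kg.
Tool frame: the origin (TCP) lies between the finger pads; the fingertips stand 8 mm ahead of it and the grasp point (between the pads) lies 11 mm behind it; z points along the fingers, y is the direction in which the jaws open and shut (so a half turn about z gives the same grasp; the last joint's range is limited). The gripper opens to 93 mm and grips with 3 to 60 N. Pads are 15 mm wide; open, the fingers measure 128 mm over their backs; the gripper's body (75 mm by 188 mm) begins 65 mm behind the grasp point.
Start: joints at [-1.214, 0.13, 1.488, -0, 1.523, -0.085], TCP at [0.257, -0.542, 0.227] pointing down, gripper open.
Joint ranges: [-2.96, 2.96], [-0.89, 2.26], [0.02, 2.5], [-1.34, 4.48], [0, 2.73], [-2.66, 2.66]. Speed limits (rad/s): [2.39, 2.39, 2.79, 3.14, 3.14, 3.14].

## Interface

Orientations are given as a unit quaternion [w, x, y, z].
In Python, from rig import ctrl gives the robot as it stands. The module is installed in compiled form; this text tells all that it offers.
- The arm moves only by the tool arm_command, never from a script. Its argument "commands" is a list that holds one entry, the list of rows, each a list of 7 numbers: the turn, a rotation vector about the tool's x, y, z in degrees, then the shift along the tool's x, y, z in mm, then the closure, from 0 (fully open) to 1 (shut). In form: [[[ax, ay, az, dx, dy, dz, hand], ...]]. A call has exactly 8 rows; each row is the pose to reach, as a shift and turn from the pose commanded when the call began, along the tool's axes at that moment; what a row does not reach only later rows make up. A row lasts 1/10 s, in which the tool goes at most 50 mm and 8.59 degrees, less where a joint would pass 70% of its speed; a pose out of reach is approached as far as the arm can. A call with a gripper value outside its range is refused whole. The fingers move at their own pace and stop on an object; the grip force is fixed at half the most. Time passes only in rows, so rows that repeat a pose let the fingers close, or fill a call up. It gives the time, the measured TCP pose, the force and the opening at its end, in the units of the state.
- ctrl.observe(): the state, without advancing time (a new reading comes with each control period).
- ctrl.camera(name): name is "side" or "top" or "wrist"; returns a dict with "img" (480x640x3 uint8, red, green, blue), "fx", "fy", "cx", "cy" (pixels), "xyz" and "attitude" of the camera in the world; the wrist camera has in their place "hand_eye" (4x4, takes a point from camera to tool coordinates, whose origin is the TCP and whose axes are the flange's). Camera axes: x right, y up, looking along -z (the intrinsics and any distortion apply to the point x, -y, -z); pixel columns grow to the right and rows downward; lengths in m; the calibration is good to about 2 mm. The wrist camera is an equidistant fisheye: a pixel r from the principal point sees the ray r / f radians off the axis. A picture is of the moment at which its call begins: read the wrist's pose just before it. There is no depth.
- ctrl.sign_off(): hands the job in, once; it reports no verdict.
Trained networks look in the newest picture that a camera, given by its name, has taken for a name from the list of things; names that differ only in an ending like _2 or _b are one class to them, and where a whole thing is asked for, a point or a joint stands for the part that bears it (a point fixed in the world has none). Each returns a list of dicts, best first, with "confidence" (0 to 1); they miss things now and then, are a little off and sometimes report something else, mostly with a low value. They report only what shows in the picture. A call takes as long as a camera call. They do not tell look-alikes from the thing itself.
- ctrl.spot_in(label, camera): "location" ([x, y, z] in m, in world coordinates, good to about 4 mm: the middle of the surface that is visible of it).
The state is a dict: "time": time; "joints": joint angles; "dq": joint speeds; "joint_torque": joint torques, N m; "tcp_pos": TCP position; "tcp_rot": TCP orientation; "contact_force": force on the tool from outside, world axes, zero at the start; "moment": the same for the moment, N m; "opening": finger opening in m.
Only numpy, scipy, OpenCV 4.12 (cv2) and the standard library are available. Lean on these libraries where they do the work, as an engineer would, in place of code of your own. Each camera call takes 0.05 s, during which the arm holds its last target.

## Working session

There is one attempt and no reset: what is moved stays moved. The work goes in short steps, Python scripts to look and compute and a tool call to move; the robot and the scene stay as the last step left them, time stands still between calls to the robot, and variables do not carry over. Pictures are saved under pics/ and viewed, and the job is handed in when it is done.

Besides the shell and the picture viewer there is one more tool, called after ">>>" as name([rows], argument=value, ...), one row to a line, values as JSON. arm_command: Moves the arm, as the interface text tells. Its arguments: {"type":"object","properties":{"commands":{"type":"array","items":{"type":"array","items":{"type":"array","items":{"type":"number"}}}}},"required":["commands"]}

```bash
mkdir -p pics
cat > h.py <<'E'
from rig import ctrl
import cv2, numpy as np
def snap(n,f):
    c=ctrl.camera(n); cv2.imwrite('pics/'+f,c['img'][:,:,::-1]); return c
E
python3 - <<'E'
from h import *
s=ctrl.observe();print(s)
for n in['top','side']:
    c=snap(n,n+'0.png');print({k:v for k,v in c.items() if k!='img'})
    for l in['long_dish','square_dish','round_dish','pocket']:
        try:print(n,l,ctrl.spot_in(l,n))
        except Exception as e:print(l,e)
E
```

```text
{'time': 0.0, 'joints': array([-1.21442608e+00,  1.31126915e-01,  1.48927964e+00, -5.82448627e-06,
        1.52296757e+00, -8.54389038e-02]), 'dq': array([-0.00124598,  0.00082318,  0.00050189,  0.00052611,  0.0011683 ,
        0.00038322]), 'joint_torque': array([ 1.93701373e-03, -5.59844398e+01, -4.91756129e+01,  7.69897364e-02,
        3.52694315e-02, -1.83400939e-04]), 'tcp_pos': array([ 0.25635234, -0.54187828,  0.22560767]), 'tcp_rot': array([-8.82185746e-04,  9.75699227e-01,  2.19112359e-01, -1.23177990e-04]), 'contact_force': array([0.61947203, 0.63033435, 0.01913017]), 'moment': array([-0.02427478,  0.02541839, -0.01921674]), 'opening': 0.0930389885894829}
{'fx': 443.3361503491156, 'fy': 443.3361503491156, 'cx': 316.0131618278112, 'cy': 238.62550955860985, 'xyz': array([0.34671111, 0.01195576, 1.01853037]), 'attitude': array([-0.70301476, -0.05886203,  0.04669303,  0.70719535])}
top long_dish [{'location': [0.4557, 0.0447, 0.0014], 'confidence': 0.84}]
top square_dish [{'location': [0.5518, 0.2871, 0.0056], 'confidence': 0.86}]
top round_dish [{'location': [0.6336, 0.0748, -
[... 177 characters left out ...]
.6334, 0.076, -0.0001], 'confidence': 0.61}]
{'fx': 542.9862342097127, 'fy': 542.9862342097127, 'cx': 314.56631214800683, 'cy': 233.59287866595776, 'xyz': array([-0.0535107 ,  0.76700818,  0.80336978]), 'attitude': array([-0.28549286, -0.1281459 ,  0.40274381,  0.86015689])}
side long_dish [{'location': [0.4523, 0.0519, 0.0109], 'confidence': 0.58}]
side square_dish [{'location': [0.5495, 0.2952, 0.0087], 'confidence': 0.61}]
side round_dish [{'location': [0.6248, 0.0847, 0.0089], 'confidence': 0.65}, {'location': [0.5508, 0.294, 0.0086], 'confidence': 0.23}]
side pocket [{'location': [0.5633, -0.2857, 0.0263], 'confidence': 0.71}, {'location': [0.3463, -0.2376, 0.0264], 'confidence': 0.71}]
```

View pics/top0.png

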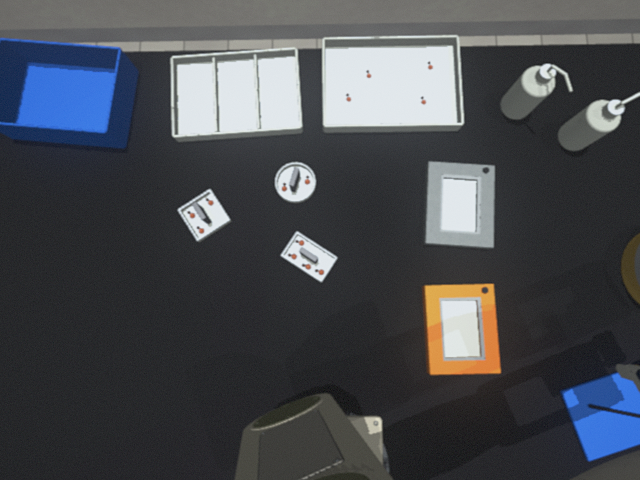

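View pics/side0.png

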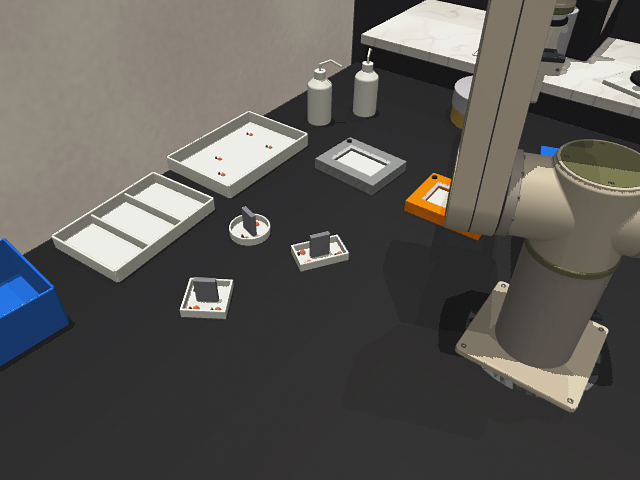

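The top view shows the long dish at about (309,256), the grey box at (460,204) and an orange look-alike at (462,329). The square dish is at (204,215) and the round one at (295,182). Next I measure outlines for poses.

```bash
cat >> h.py <<'E'
from scipy.spatial.transform import Rotation as R
def rot(q): return R.from_quat([q[1],q[2],q[3],q[0]])
def back(c,uv,z):
    uv=np.atleast_2d(uv).astype(float)
    d=np.c_[(uv[:,0]-c['cx'])/c['fx'],-(uv[:,1]-c['cy'])/c['fy'],-np.ones(len(uv))]
    d=rot(c['attitude']).apply(d); o=c['xyz']
    return o+d*((z-o[2])/d[:,2])[:,None]
E
python3 - <<'E'
from h import *
c=ctrl.camera('top');im=c['img']
cv2.imwrite('pics/crop.png',cv2.resize(im[220:295,270:350,::-1],None,fx=7,fy=7,interpolation=cv2.INTER_NEAREST))
cv2.imwrite('pics/crop2.png',cv2.resize(im[150:260,415:505,::-1],None,fx=5,fy=5,interpolation=cv2.INTER_NEAREST))
g=im.astype(int);
def rect(mask,x0,y0,x1,y1,z,nm,close=True):
    m=np.zeros(mask.shape,np.uint8);m[y0:y1,x0:x1]=mask[y0:y1,x0:x1]
    cs,_=cv2.findContours(m,cv2.RETR_EXTERNAL,cv2.CHAIN_APPROX_NONE)
    k=max(cs,key=cv2.contourArea)[:,0,:]
    p=back(c,k,z)[:,:2]
    r=cv2.minAreaRect((p*1000).astype(np.float32));print(nm,r,cv2.boxPoints(r).round(0).tolist())
mx=g.max(2)
rect((mx>90).astype(np.uint8),270,220,350,295,.02,'dish')
rect((mx>80).astype(np.uint8),415,150,505,260,.03,'housing top')
rect((g.min(2)>200).astype(np.uint8),415,150,505,260,.016,'floor')
# fin
m=((mx>50)&(mx<150)).astype(np.uint8)
print(mx[240:272:2,290:328:2])
E
```

```text
dish ((457.3018798828125, 45.644927978515625), (114.36492919921875, 70.81229400634766), 56.643985748291016) [[396.0, 17.0], [455.0, -22.0], [518.0, 74.0], [459.0, 113.0]]
housing top ((573.9115600585938, -298.44500732421875), (154.53521728515625, 194.27224731445312), 85.61383056640625) [[471.0, -368.0], [665.0, -383.0], [677.0, -229.0], [483.0, -214.0]]
floor ((573.9984741210938, -298.2930603027344), (75.92168426513672, 120.62723541259766), 85.38630676269531) [[511.0, -331.0], [631.0, -341.0], [637.0, -265.0], [517.0, -256.0]]
[[161 212 177 145 200 198 189 226 169 215 211 115  46  49  53  54  54  54
   53]
 [230 164 210 148 152 186 182 202 234 222 196 231 174  76  49  51  52  50
   53]
 [181 218 238 238 220 165 164 216 237 236 229 175 209 216 123  49  49  52
   55]
 [192 237 235 235 237 230 226 239 235 234 236 237 205 177 213 175  72  47
   51]
 [232 235 235 235 236 202 174 205 234 237 235 235 237 233 200 193 209 127
   54]
 [236 235 235 235 228 175 178 177 185 224 237 234 234 236 237 224 180 221
  197]
 [237 238 235 237 232 130 161 180 178 175 203 236 236 235 235 236 230 172
  205]
 [135 180 169 216 239 188  76 136 178 180 172 180 227 236 235 235 237 237
  231]
 [160 174 191 173 236 221 143  89 103 168 182 177 168 187 233 235 235 235
  236]
 [237 180 163 203 236 237 215 174 120  80 137 180 181 161 214 236 234 235
  235]
 [240 239 232 236 235 235 237 238 212 143  94  99 164 106 201 237 235 234
  235]
 [133 230 238 236 235 235 235 238 240 230 173 124  74  86 211 235 234 236
  235]
 [ 43  77 172 237 238 235 153 147 180 177 201 192 172 169 217 235 234 234
  235]
 [ 47  45  51 116 223 239 172 136 171 189 182 238 232 218 236 235 235 235
  234]
 [ 53  47  53  45  72 168 239 239 172 162 180 236 236 233 237 236 236 237
  235]
 [ 54  49  49  49  50  51 113 221 238 233 235 237 213  89 158 177 170 221
  238]]
```

View pics/crop.png

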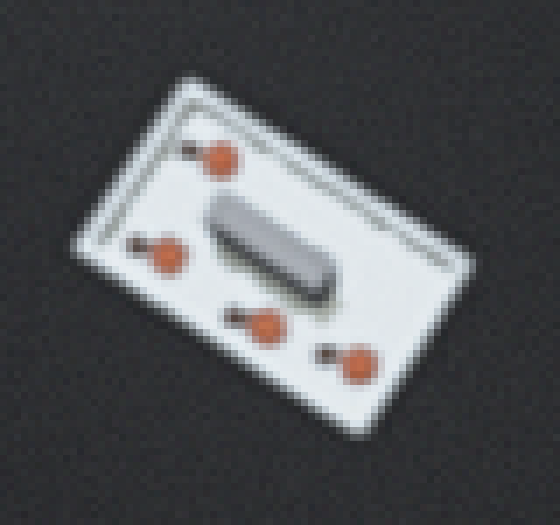

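View pics/crop2.png

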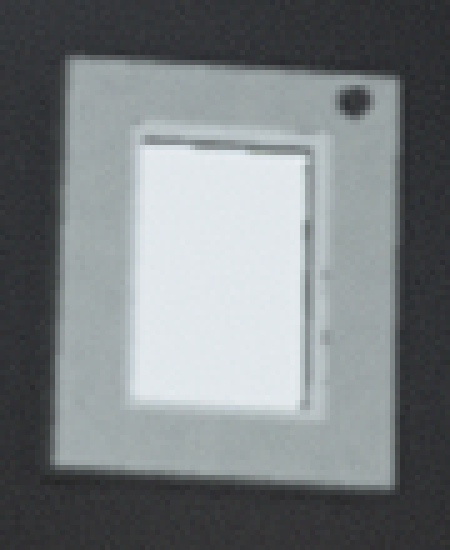

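```bash
cat >> h.py <<'E'
def delta(p,yaw):
    s=ctrl.observe();r=rot(s['tcp_rot']);y=np.radians(yaw)
    T=np.c_[[np.cos(y),np.sin(y),0],[np.sin(y),-np.cos(y),0],[0,0,-1]]
    d=r.inv().apply(np.array(p)-s['tcp_pos'])*1000
    rv=(r.inv()*R.from_matrix(T)).as_rotvec(degrees=True)
    print('t',s['time'],'tcp',s['tcp_pos'].round(4),'F',s['contact_force'].round(1),'open',round(s['opening'],4));print('rot',rv.round(2),'shift',d.round(1))
E
python3 -c "
from h import *
delta([.457,.0455,.2],56.6)"
```

```text
t 0.55 tcp [ 0.2565 -0.5424  0.2266] F [ 1.1 -0.5 -0.4] open 0.0929
rot [ -0.    -0.   -31.29] shift [ 432.5 -445.7   26.6]
```

>>> arm_command([
  [[0, 0, -31.3, 432, -446, 27, 0], [0, 0, -31.3, 432, -446, 27, 0], [0, 0, -31.3, 432, -446, 27, 0], [0, 0, -31.3, 432, -446, 27, 0], [0, 0, -31.3, 432, -446, 27, 0], [0, 0, -31.3, 432, -446, 27, 0], [0, 0, -31.3, 432, -446, 27, 0], [0, 0, -31.3, 432, -446, 27, 0]],
])

```text
time: 1.35
tcp_pos: [0.3854, -0.1622, 0.2095]
tcp_rot: [0.0, 0.881, 0.474, 0.0]
contact_force: [0.9, -0.2, -0.7]
opening: 0.0929
```

```bash
python3 -c "
from h import *
delta([.457,.0455,.2],56.6);print(ctrl.observe()['dq'].round(2))"
```

```text
t 1.35 tcp [ 0.3854 -0.1622  0.2095] F [ 0.9 -0.2 -0.7] open 0.0929
rot [ 0.07 -0.01 -0.01] shift [212.8 -54.7   9.5]
[ 1.16 -0.18  0.18  0.   -0.    1.15]
```

>>> arm_command([
  [[0, 0, 0, 212, -55, 9, 0], [0, 0, 0, 212, -55, 9, 0], [0, 0, 0, 212, -55, 9, 0], [0, 0, 0, 212, -55, 9, 0], [0, 0, 0, 212, -55, 9, 0], [0, 0, 0, 212, -55, 9, 0], [0, 0, 0, 212, -55, 9, 0], [0, 0, 0, 212, -55, 9, 0]],
])

```text
time: 2.15
tcp_pos: [0.4557, 0.0422, 0.2003]
tcp_rot: [0.0, 0.881, 0.474, -0.0]
contact_force: [-0.8, 0.0, 0.6]
opening: 0.0932
```

Run:
```python
from h import *
delta([.457,.0455,.04],56.6)
s=ctrl.observe()
c=snap('wrist','w1.png');print({k:v for k,v in c.items() if k!='img'})
print(ctrl.spot_in('long_dish','wrist'))
# project expected dish corners & fin into wrist image
r=rot(s['tcp_rot']);H=np.array(c['hand_eye']);y=np.radians(56.6)
im=c['img'][:,:,::-1].copy()
def proj(P):
    t=r.inv().apply(P-s['tcp_pos']); q=np.linalg.inv(H)@np.append(t,1); x,yy,z=q[0],-q[1],-q[2]
    rr=np.hypot(x,yy);th=np.arctan2(rr,z);return c['cx']+c['fx']*th*x/rr,c['cy']+c['fy']*th*yy/rr
for a,b,z in [(110,66,.02),(44,12,.062)]:
    pts=[]
    for i,j in[(1,1),(1,-1),(-1,-1),(-1,1)]:
        l=np.array([i*a/2e3,j*b/2e3]);pts.append(proj(np.array([.457+l[0]*np.cos(y)-l[1]*np.sin(y),.0455+l[0]*np.sin(y)+l[1]*np.cos(y),z])))
    print(np.round(pts));cv2.polylines(im,[np.int32(np.round(pts))],True,(0,255,0),1)
cv2.imwrite('pics/w1o.png',im)
```

```text
t 2.15 tcp [0.4557 0.0422 0.2003] F [-0.8  0.   0.6] open 0.0932
rot [ 0.01  0.02 -0.04] shift [  3.5  -0.8 160.3]
{'fx': 371.64829954431775, 'fy': 371.64829954431775, 'cx': 321.90511296736446, 'cy': 242.83146256640836, 'hand_eye': array([[-9.96211449e-04,  9.63384492e-01,  2.68121852e-01,
         7.49596804e-02],
       [ 9.99998287e-01,  5.41489752e-04,  1.76989271e-03,
         1.59186958e-03],
       [ 1.55990196e-03,  2.68123156e-01, -9.63383382e-01,
        -1.58207072e-01],
       [ 0.00000000e+00,  0.00000000e+00,  0.00000000e+00,
         1.00000000e+00]])}
[{'location': [0.4626, 0.0501, 0.0], 'confidence': 0.91}]
[[284. 160.]
 [356. 160.]
 [354. 275.]
 [286. 275.]]
[[312. 203.]
 [327. 203.]
 [327. 255.]
 [313. 255.]]
```

View pics/w1o.png

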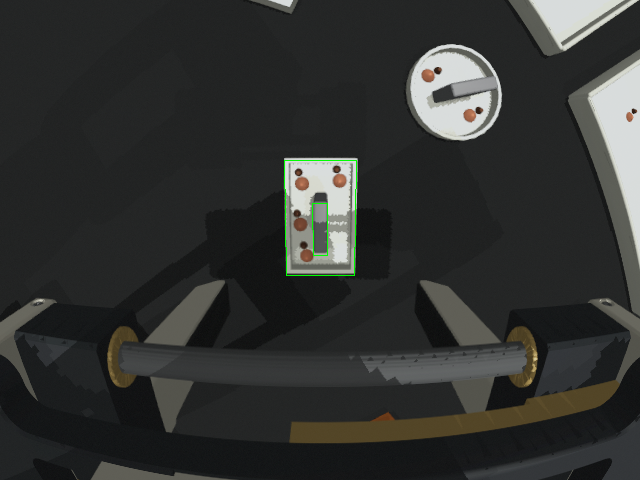

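The wrist picture agrees with the predicted dish outline (columns 285–356, rows 159–275) and fin to about 1 px. I can descend now.

>>> arm_command([
  [[0, 0, 0, 1, -0.5, 40, 0], [0, 0, 0, 2, -1, 80, 0], [0, 0, 0, 2, -1, 115, 0], [0, 0, 0, 2, -1, 140, 0], [0, 0, 0, 2, -1, 155, 0], [0, 0, 0, 2, -1, 163, 0], [0, 0, 0, 2, -1, 163, 0], [0, 0, 0, 2, -1, 163, 0]],
])

```text
time: 3.05
tcp_pos: [0.4569, 0.0451, 0.0382]
tcp_rot: [0.0, 0.881, 0.474, 0.001]
contact_force: [-0.2, 0.7, 0.4]
opening: 0.0929
```

```bash
python3 -c "
from h import *
delta([.457,.0455,.037],56.6)"
```

```text
t 3.05 tcp [0.4569 0.0451 0.0382] F [-0.2  0.7  0.4] open 0.0929
rot [ 0.06 -0.04 -0.03] shift [ 0.4 -0.1  1.2]
```

>>> arm_command([
  [[0, 0, 0, 0, 0, 0, 1], [0, 0, 0, 0, 0, 0, 1], [0, 0, 0, 0, 0, 0, 1], [0, 0, 0, 0, 0, 0, 1], [0, 0, 0, 0, 0, 0, 1], [0, 0, 0, 0, 0, 0, 1], [0, 0, 0, 0, 0, 0, 1], [0, 0, 0, 0, 0, 0, 1]],
])

```text
time: 3.85
tcp_pos: [0.4561, 0.0455, 0.0372]
tcp_rot: [-0.0, 0.88, 0.474, -0.0]
contact_force: [-0.0, 0.2, 0.6]
opening: 0.0332
```

>>> arm_command([
  [[0, 0, 0, 0, 0, 0, 1], [0, 0, 0, 0, 0, 0, 1], [0, 0, 0, 0, 0, -5, 1], [0, 0, 0, 0, 0, -20, 1], [0, 0, 0, 0, 0, -45, 1], [0, 0, 0, 0, 0, -75, 1], [0, 0, 0, 0, 0, -95, 1], [0, 0, 0, 0, 0, -100, 1]],
])

```text
time: 4.65
tcp_pos: [0.4578, 0.0455, 0.1402]
tcp_rot: [0.001, 0.88, 0.474, 0.002]
contact_force: [-0.2, 0.3, -1.3]
opening: 0.0119
```

Run:
```python
from h import *
s=ctrl.observe();c=snap('wrist','w2.png')
delta([.574,-.2985,.14],-4.5)
```

```text
t 4.7 tcp [0.4575 0.0455 0.1394] F [-0.2  0.6 -0.7] open 0.0122
rot [ 0.1  -0.19 61.11] shift [-2.231e+02  2.866e+02 -1.000e-01]
```

View pics/w2.png

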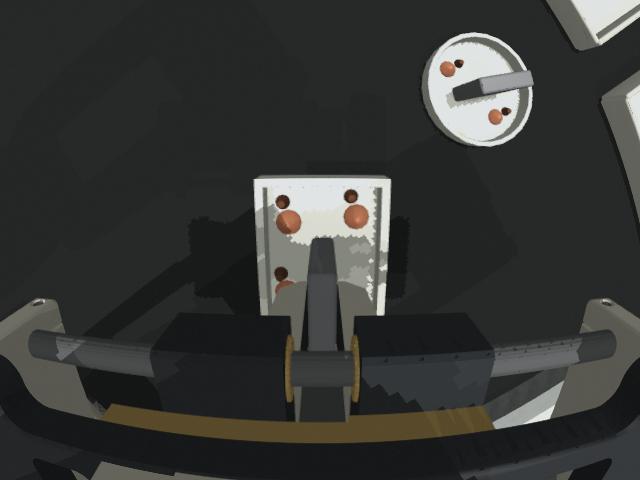

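Held: the opening reads 12 mm, and the dish is lifted level, with its rim at row 180. Next is the smooth transfer to the grey pocket.

>>> arm_command([
  [[0, 0, 1, -4, 6, 0, 1], [0, 0, 4, -15, 20, 0, 1], [0, 0, 8.5, -31, 40, 0, 1], [0, 0, 13, -47, 60, 0, 1], [0, 0, 17, -62, 80, 0, 1], [0, 0, 22, -80, 103, 0, 1], [0, 0, 27, -98, 126, 0, 1], [0, 0, 32, -116, 149, 0, 1]],
])

```text
time: 5.5
tcp_pos: [0.5157, -0.1347, 0.1349]
tcp_rot: [-0.001, 0.978, 0.211, -0.001]
contact_force: [-0.5, 0.4, -0.9]
opening: 0.0115
```

Run:
```python
from h import *
delta([.574,-.2985,.14],-4.5)
```

```text
t 5.5 tcp [ 0.5157 -0.1347  0.1349] F [-0.5  0.4 -0.9] open 0.0115
rot [-0.09  0.17 28.85] shift [-14.5 173.3  -5.5]
```

>>> arm_command([
  [[0, 0, 5, -2, 30, 0, 1], [0, 0, 10, -5, 60, 0, 1], [0, 0, 15, -8, 90, 0, 1], [0, 0, 20, -10, 120, 0, 1], [0, 0, 24, -12, 145, 0, 1], [0, 0, 27, -13, 163, -2, 1], [0, 0, 28.8, -14, 172, -3, 1], [0, 0, 28.8, -14, 172, -3, 1]],
])

```text
time: 6.3
tcp_pos: [0.5749, -0.2964, 0.1384]
tcp_rot: [-0.0, 0.999, -0.037, -0.001]
contact_force: [1.0, 0.5, -0.9]
opening: 0.0118
```

Run:
```python
from h import *
s=ctrl.observe();c=snap('wrist','w3.png');r=rot(s['tcp_rot']);H=np.array(c['hand_eye'])
delta([.574,-.2985,.14],-4.5)
ct=snap('top','top3.png')
cv2.imwrite('pics/t3c.png',cv2.resize(ct['img'][140:270,400:520,::-1],None,fx=5,fy=5,interpolation=cv2.INTER_NEAREST))
im=c['img'][:,:,::-1].copy();y=np.radians(-4.5)
def proj(P):
    t=r.inv().apply(P-s['tcp_pos']); q=np.linalg.inv(H)@np.append(t,1); x,yy,z=q[0],-q[1],-q[2]
    rr=np.hypot(x,yy);th=np.arctan2(rr,z);return c['cx']+c['fx']*th*x/rr,c['cy']+c['fy']*th*yy/rr
for a,b,z in [(190,150,.03),(134,90,.03),(122,78,.016)]:
    pts=[]
    for i,j in[(1,1),(1,-1),(-1,-1),(-1,1)]:
        l=np.array([i*a/2e3,j*b/2e3]);pts.append(proj(np.array([.574+l[0]*np.cos(y)-l[1]*np.sin(y),-.2985+l[0]*np.sin(y)+l[1]*np.cos(y),z])))
    cv2.polylines(im,[np.int32(np.round(pts))],True,(0,255,0),1)
cv2.imwrite('pics/w3o.png',im)
```

```text
t 6.35 tcp [ 0.5749 -0.2954  0.1387] F [-0.4  1.1 -1.1] open 0.0119
rot [-0.07  0.11  0.31] shift [-0.7  3.1 -1.3]
```

View pics/w3o.png

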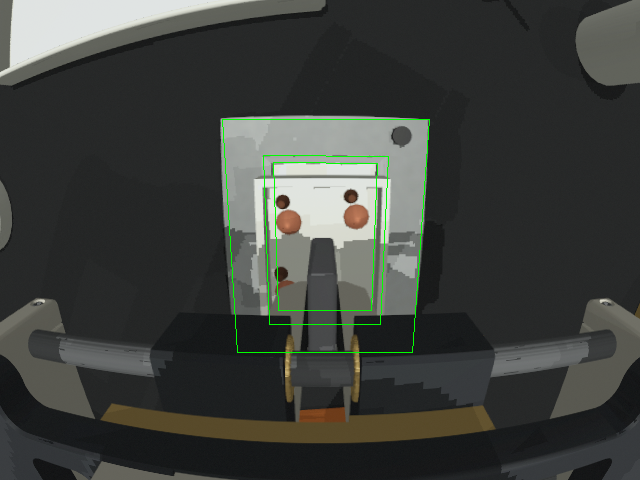

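View pics/w3.png

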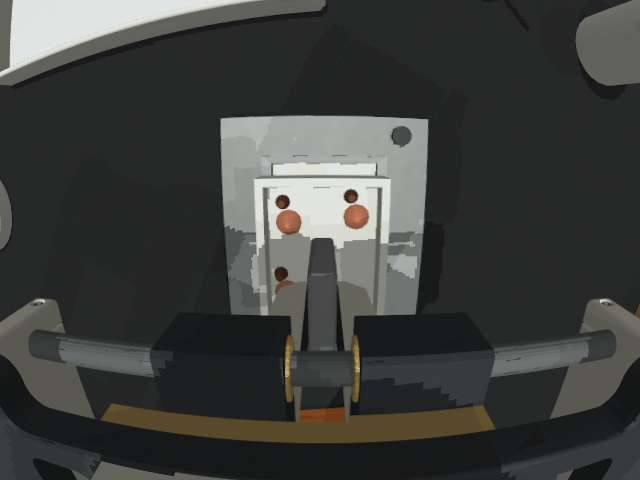

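The dish (columns 255–390) is centred over the pocket. The housing outline fits the prediction to 1–2 px, and there is 6 mm of clearance. I lower it to just above the floor first.

>>> arm_command([
  [[0, 0, 0.2, 0, 1, 8, 1], [0, 0, 0.3, 0, 2, 25, 1], [0, 0, 0.3, 0, 2.5, 43, 1], [0, 0, 0.3, 0, 2.5, 58, 1], [0, 0, 0.3, 0, 2.5, 68, 1], [0, 0, 0.3, 0, 2.5, 73, 1], [0, 0, 0.3, 0, 2.5, 76, 1], [0, 0, 0.3, 0, 2.5, 76, 1]],
])

```text
time: 7.2
tcp_pos: [0.5756, -0.2981, 0.0643]
tcp_rot: [0.0, 0.999, -0.039, 0.0]
contact_force: [-0.4, -0.3, -1.7]
opening: 0.0121
```

Run:
```python
from h import *
delta([.575,-.298,.0532],-4.5)
c=snap('wrist','w4.png');snap('side','s4.png')
delta([.575,-.298,.0532],-4.5)
```

```text
t 7.2 tcp [ 0.5756 -0.2981  0.0643] F [-0.4 -0.3 -1.7] open 0.0121
rot [ 0.01 -0.01  0.02] shift [-0.6 -0.1 11.1]
t 7.3 tcp [ 0.576  -0.2984  0.0651] F [ 0.1 -0.1 -1.5] open 0.0122
rot [ 0.04 -0.07  0.01] shift [-1.1 -0.3 11.9]
```

View pics/w4.png

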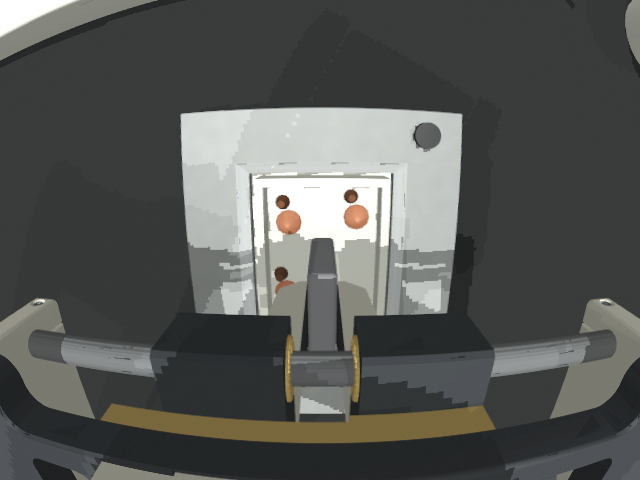

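Dish is centred in the mouth (dish columns 255–390, mouth 237–407). Now I lower it slowly.

>>> arm_command([
  [[0, 0, 0, 0, 0, 2, 1], [0, 0, 0, 0, 0, 4, 1], [0, 0, 0, 0, 0, 6, 1], [0, 0, 0, 0, 0, 7.5, 1], [0, 0, 0, 0, 0, 9, 1], [0, 0, 0, 0, 0, 10, 1], [0, 0, 0, 0, 0, 10.5, 1], [0, 0, 0, 0, 0, 10.5, 1]],
])

```text
time: 8.1
tcp_pos: [0.5755, -0.2981, 0.0556]
tcp_rot: [0.0, 0.999, -0.039, -0.0]
contact_force: [-7.1, 3.7, 13.1]
opening: 0.0119
```

>>> arm_command([
  [[0, 0, 0, 0, 0, 0.2, 1], [0, 0, 0, 0, 0, 0.4, 1], [0, 0, 0, 0, 0, 0.6, 1], [0, 0, 0, 0, 0, 0.8, 1], [0, 0, 0, 0, 0, 0.8, 1], [0, 0, 0, 0, 0, 0.8, 1], [0, 0, 0, 0, 0, 0.8, 1], [0, 0, 0, 0, 0, 0.8, 1]],
])

```text
time: 8.9
tcp_pos: [0.5754, -0.2981, 0.0556]
tcp_rot: [0.0, 0.999, -0.039, -0.0]
contact_force: [-10.7, 4.8, 17.3]
opening: 0.0116
```

Contact came about 2 mm high, with a sideways force. I'll look.

Run:
```python
from h import *
s=ctrl.observe();print(s['moment'],s['contact_force'],s['tcp_pos'])
c=snap('wrist','w5.png')
ct=snap('top','t5.png');cs=snap('side','s5.png')
a=cv2.resize(cs['img'][120:200,310:420,::-1],(770,560),interpolation=cv2.INTER_CUBIC)
cv2.imwrite('pics/s5c.png',a)
```

```text
[ 1.12668451  1.7417849  -0.03224448] [-10.72952773   4.80780584  17.34361309] [ 0.5754375  -0.29812449  0.0555556 ]
```

View pics/w5.png

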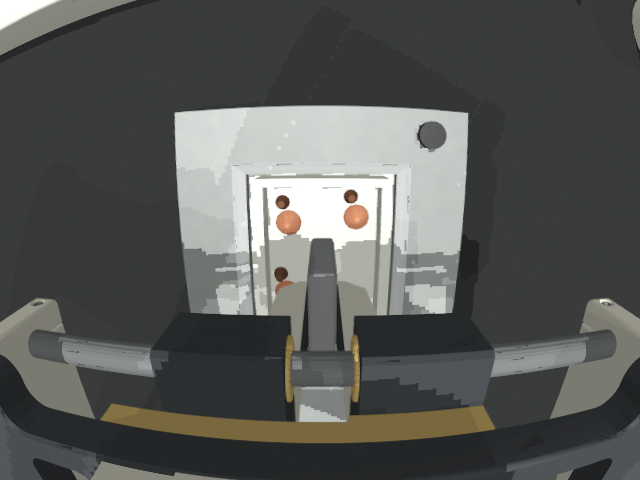

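View pics/s5c.png

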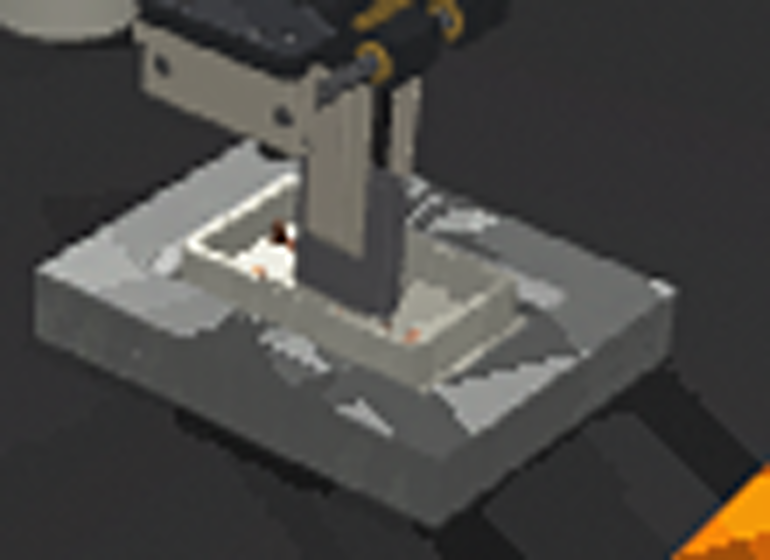

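View pics/t5.png

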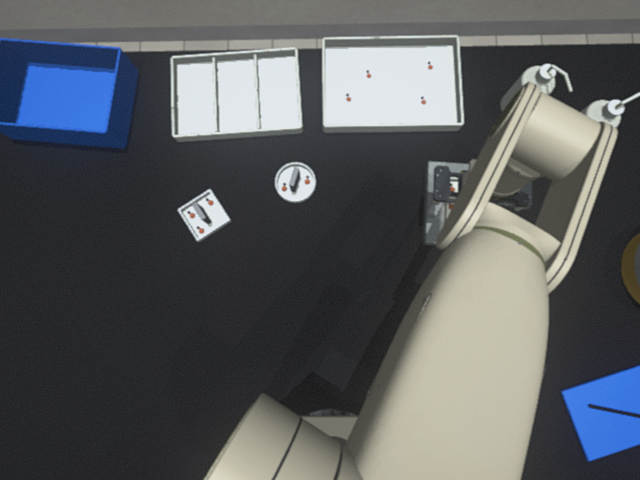

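Run:
```python
import cv2,numpy as np
a=[cv2.resize(cv2.imread(f'pics/{n}.png')[150:330,225:420],None,fx=2,fy=2.9,interpolation=cv2.INTER_CUBIC) for n in('w4','w5')]
cv2.imwrite('pics/cmp.png',np.hstack(a))
```

```text
(no output)
```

View pics/cmp.png

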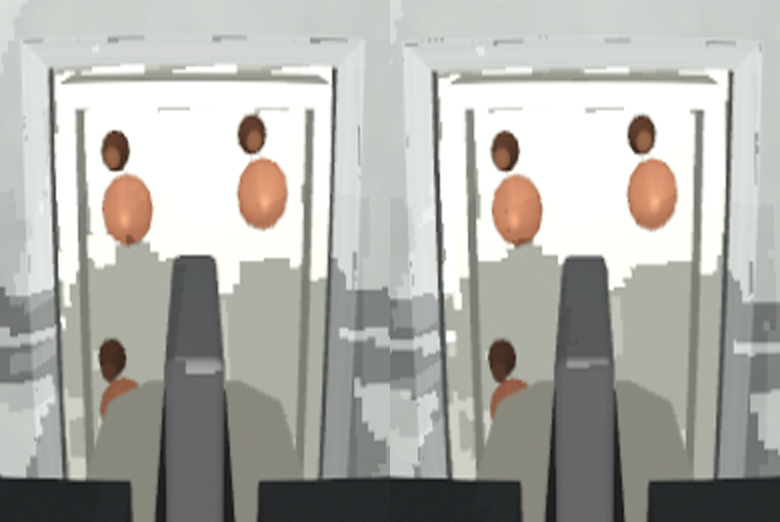

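Run:
```python
from h import *
c=ctrl.camera('side');s=ctrl.observe()
x0,y0,k=310,120,7
im=cv2.resize(c['img'][120:200,310:420,::-1],(770,560),interpolation=cv2.INTER_CUBIC)
def proj(P):
    q=rot(c['attitude']).inv().apply(P-c['xyz']);return ((c['cx']+c['fx']*q[0]/-q[2]-x0+.5)*k,(c['cy']-c['fy']*q[1]/-q[2]-y0+.5)*k)
y=np.radians(-4.5)
for a,b,z,cx,cy,col in [(190,150,.03,.575,-.298,(0,255,0)),(190,150,.0,.575,-.298,(0,255,0)),(134,90,.03,.575,-.298,(0,255,255)),(110,66,.0384,.5757,-.2981,(0,0,255)),(110,66,.036,.5757,-.2981,(255,0,0))]:
    pts=[]
    for i,j in[(1,1),(1,-1),(-1,-1),(-1,1)]:
        l=np.array([i*a/2e3,j*b/2e3]);pts.append(proj(np.array([cx+l[0]*np.cos(y)-l[1]*np.sin(y),cy+l[0]*np.sin(y)+l[1]*np.cos(y),z])))
    cv2.polylines(im,[np.int32(np.round(pts))],True,col,1)
cv2.imwrite('pics/s6.png',im);print(s['contact_force'],s['tcp_pos'])
```

```text
[-9.97298916  5.01718844 17.8501478 ] [ 0.57548192 -0.29811387  0.05558415]
```

View pics/s6.png

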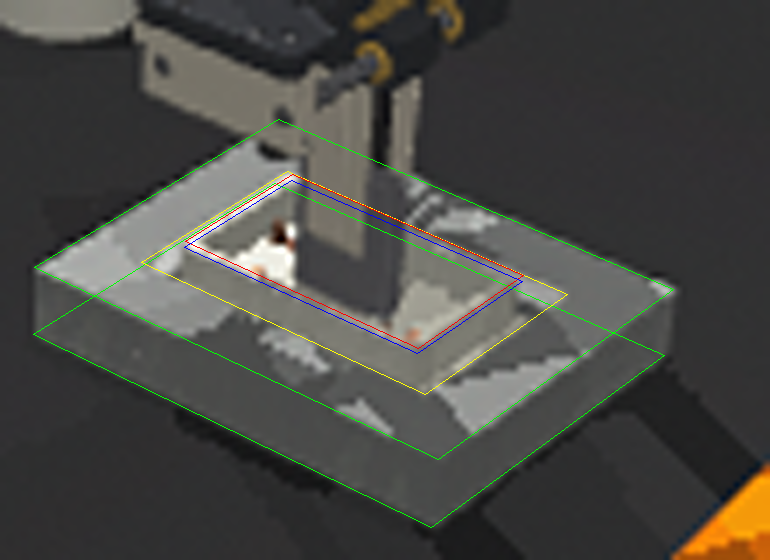

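Run:
```python
from h import *
c=ctrl.camera('wrist');H=np.array(c['hand_eye'])
def proj(t):
    q=np.linalg.inv(H)@np.append(t,1); x,yy,z=q[0],-q[1],-q[2]
    rr=np.hypot(x,yy);th=np.arctan2(rr,z);return np.round([c['cx']+c['fx']*th*x/rr,c['cy']+c['fy']*th*yy/rr],1)
for h in(.0372,.0396):
  for nm,p in[('rim far L',(.055,-.033,h-.02)),('rim far R',(.055,.033,h-.02)),('fin top farL',(.022,-.006,h-.062)),('fin top farR',(.022,.006,h-.062))]: print(h,nm,proj(p))
im=cv2.imread('pics/w2.png')
cv2.imwrite('pics/w2c.png',cv2.resize(im[170:290,245:400],None,fx=5,fy=5,interpolation=cv2.INTER_NEAREST))
```

```text
0.0372 rim far L [252.7 186.6]
0.0372 rim far R [390.5 186.5]
0.0372 fin top farL [306.  284.6]
0.0372 fin top farR [337.  284.5]
0.0396 rim far L [253.6 186. ]
0.0396 rim far R [389.6 185.9]
0.0396 fin top farL [306.2 282.3]
0.0396 fin top farR [336.8 282.3]
```

View pics/w2c.png

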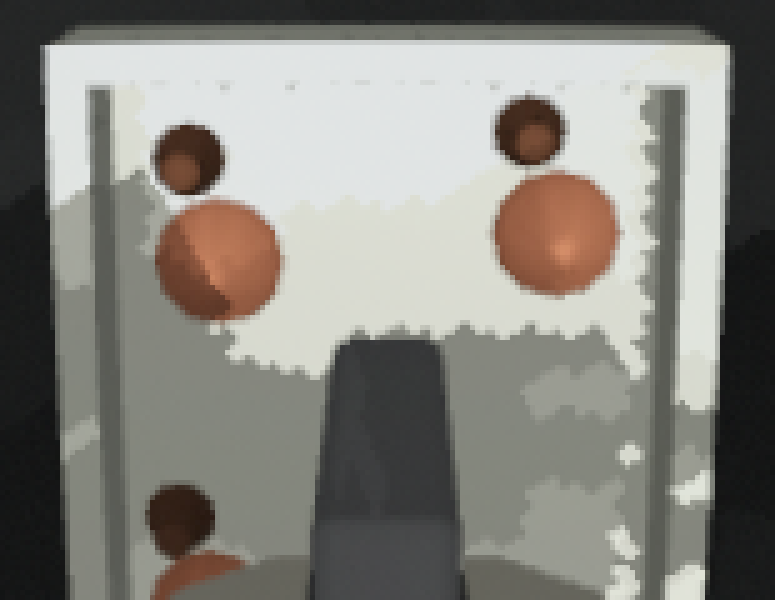

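Run:
```python
from h import *
c=ctrl.camera('wrist');H=np.array(c['hand_eye']);s=ctrl.observe();print(s['tcp_pos'])
def at(u,v,zw):
    dx,dy=(u-c['cx'])/c['fx'],(v-c['cy'])/c['fy'];th=np.hypot(dx,dy)
    d=np.array([np.sin(th)*dx/th,-np.sin(th)*dy/th,-np.cos(th)]);d=H[:3,:3]@d;o=H[:3,3]
    zt=s['tcp_pos'][2]-zw
    return ((o+d*(zt-o[2])/d[2])*1000).round(1)
im=cv2.imread('pics/w5.png')
cv2.imwrite('pics/w5c.png',cv2.resize(im[155:200,225:420],None,fx=4,fy=10,interpolation=cv2.INTER_NEAREST))
for n,u,v,z in[('mouth farL',237,165.5,.03),('mouth far R',408,165.5,.03),('rim far L',253.8,178.8,.0384),('rim far R',390.6,178.8,.0384),('hous far L',176,112,.03),('hous far R',468,113,.03)]:print(n,at(u,v,z))
```

```text
[ 0.57546816 -0.29810713  0.05556008]
mouth farL [ 64.9 -42.3  25.6]
mouth far R [64.8 43.2 25.6]
rim far L [ 58.8 -32.3  17.2]
rim far R [58.7 32.9 17.2]
hous far L [ 94.2 -74.5  25.6]
hous far R [93.5 74.9 25.6]
```

View pics/w5c.png

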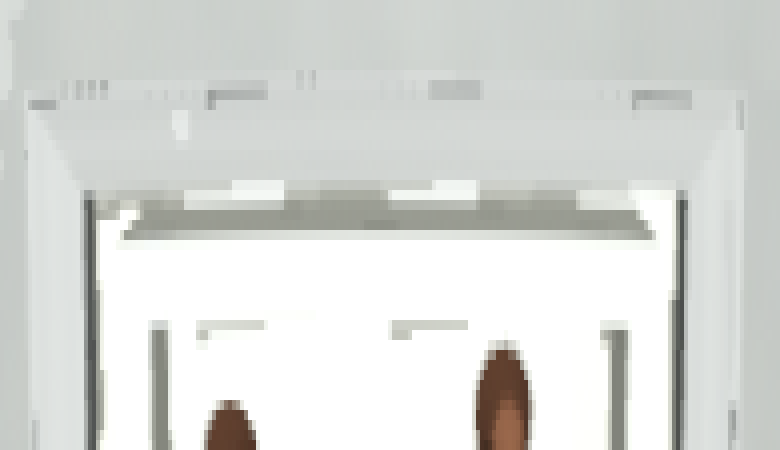

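The wrist view puts the dish about 5 mm too far along +x in the pocket. The far gap is only about 1 mm, so it is probably scraping. I'll lift, recentre and lower again.

>>> arm_command([
  [[0, 0, 0, 0, 0, -2, 1], [0, 0, 0, 0, 0, -5, 1], [0, 0, 0, 0, 0, -8, 1], [0, 0, 0, -1.5, 0, -8, 1], [0, 0, 0, -3, 0, -8, 1], [0, 0, 0, -5, 0, -8, 1], [0, 0, 0, -5, 0, -8, 1], [0, 0, 0, -5, 0, -8, 1]],
])

```text
time: 10.0
tcp_pos: [0.5703, -0.2976, 0.0608]
tcp_rot: [-0.0, 0.999, -0.039, -0.0]
contact_force: [0.1, 0.1, -1.0]
opening: 0.0117
```

```bash
cat >> h.py <<'E'
def at(c,s,u,v,zw):
    H=np.array(c['hand_eye']);dx,dy=(u-c['cx'])/c['fx'],(v-c['cy'])/c['fy'];th=np.hypot(dx,dy)
    d=np.array([np.sin(th)*dx/th,-np.sin(th)*dy/th,-np.cos(th)]);d=H[:3,:3]@d;o=H[:3,3]
    zt=s['tcp_pos'][2]-zw
    return ((o+d*(zt-o[2])/d[2])*1000).round(1)
E
python3 - <<'E'
from h import *
s=ctrl.observe();c=snap('wrist','w7.png');s=ctrl.observe();print(s['tcp_pos'],s['contact_force'])
im=cv2.imread('pics/w7.png')
cv2.imwrite('pics/w7c.png',cv2.resize(im[105:200,170:475],None,fx=2.6,fy=6,interpolation=cv2.INTER_NEAREST))
E
```

```text
[ 0.57044087 -0.29765127  0.06089064] [ 0.31756717  0.0826981  -0.72335988]
```

View pics/w7c.png

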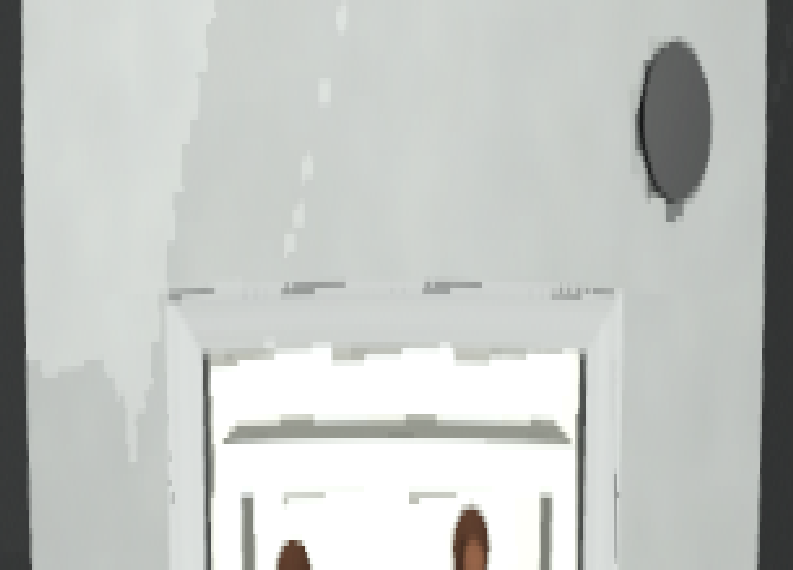

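Run:
```python
from h import *
c=ctrl.camera('wrist');s=ctrl.observe()
z=s['tcp_pos'][2]
for n,u,v,zz in[('mouthL',234,153,.03),('mouthR',408.5,153,.03),('rimL',253.8,178.8,z-.0172),('rimR',390.6,178.8,z-.0172),('underside far',322,175.5,z-.0372),('floor far L',248,164,.016),('floor far R',394,164,.016)]:print(n,at(c,s,u,v,zz))
```

```text
mouthL [ 71.1 -45.   30.9]
mouthR [71.  44.6 30.9]
rimL [ 58.8 -32.4  17.2]
rimR [58.7 32.9 17.2]
underside far [58.1  0.2 37.2]
floor far L [ 64.3 -40.6  44.9]
floor far R [64.2 39.8 44.9]
```

Now centred: mouth edge to dish rim is 12.3 mm (nominal 12), and y is within 0.5 mm. I lower it again gently.

>>> arm_command([
  [[0, 0, 0, 0, 0, 1, 1], [0, 0, 0, 0, 0, 2, 1], [0, 0, 0, 0, 0, 3, 1], [0, 0, 0, 0, 0, 4, 1], [0, 0, 0, 0, 0, 4.8, 1], [0, 0, 0, 0, 0, 5.4, 1], [0, 0, 0, 0, 0, 5.4, 1], [0, 0, 0, 0, 0, 5.4, 1]],
])

```text
time: 10.9
tcp_pos: [0.5705, -0.2977, 0.0557]
tcp_rot: [-0.0, 0.999, -0.039, 0.0]
contact_force: [-0.8, 1.0, -0.6]
opening: 0.0121
```

>>> arm_command([
  [[0, 0, 0, 0, 0, 0.4, 1], [0, 0, 0, 0, 0, 0.8, 1], [0, 0, 0, 0, 0, 1.2, 1], [0, 0, 0, 0, 0, 1.2, 1], [0, 0, 0, 0, 0, 1.2, 1], [0, 0, 0, 0, 0, 1.2, 1], [0, 0, 0, 0, 0, 1.2, 1], [0, 0, 0, 0, 0, 1.2, 1]],
])

```text
time: 11.7
tcp_pos: [0.5705, -0.2977, 0.0556]
tcp_rot: [0.0, 0.999, -0.039, 0.0]
contact_force: [-5.3, 2.3, 9.5]
opening: 0.0123
```

The same contact height with the dish centred means it is on the floor. I unload and open.

>>> arm_command([
  [[0, 0, 0, 0, 0, -0.6, 1], [0, 0, 0, 0, 0, -1.1, 1], [0, 0, 0, 0, 0, -1.1, 1], [0, 0, 0, 0, 0, -1.1, 0.6], [0, 0, 0, 0, 0, -1.1, 0.4], [0, 0, 0, 0, 0, -1.1, 0.3], [0, 0, 0, 0, 0, -1.1, 0.3], [0, 0, 0, 0, 0, -1.1, 0.3]],
])

```text
time: 12.5
tcp_pos: [0.5705, -0.2977, 0.0554]
tcp_rot: [-0.0, 0.999, -0.039, -0.0]
contact_force: [0.0, 0.2, -0.4]
opening: 0.0474
```

Run:
```python
from h import *
s=ctrl.observe();print(s['opening'],s['tcp_pos'],s['contact_force']);c=snap('wrist','w8.png')
```

```text
0.04744943649914512 [ 0.57049949 -0.29766361  0.05538102] [ 0.03656272  0.23320936 -0.35507992]
```

View pics/w8.png

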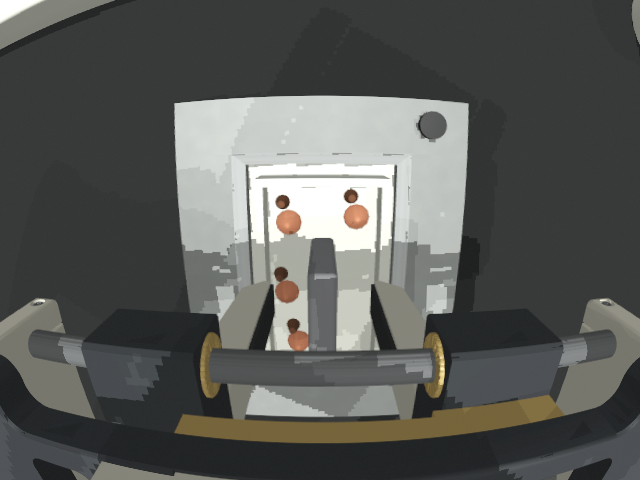

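The dish stayed put on release (rim still at row 179, fin columns 308–337). I retreat straight up.

>>> arm_command([
  [[0, 0, 0, 0, 0, -5, 0.2], [0, 0, 0, 0, 0, -18, 0.2], [0, 0, 0, 0, 0, -40, 0.2], [0, 0, 0, 0, 0, -70, 0.2], [0, 0, 0, 0, 0, -105, 0.2], [0, 0, 0, 0, 0, -130, 0.2], [0, 0, 0, 0, 0, -145, 0.2], [0, 0, 0, 0, 0, -145, 0.2]],
])

```text
time: 13.35
tcp_pos: [0.572, -0.2986, 0.2043]
tcp_rot: [0.001, 0.999, -0.039, 0.002]
contact_force: [1.6, 0.0, -0.2]
opening: 0.0747
```

Run:
```python
from h import *
c=snap('wrist','w9.png');s=ctrl.observe();print(s['tcp_pos'],s['time'])
H=np.array(c['hand_eye'])
cs=snap('side','s9.png');ct=snap('top','t9.png')
a=cv2.resize(c['img'][100:300,220:420,::-1],(580,580),interpolation=cv2.INTER_CUBIC)
cv2.imwrite('pics/w9c.png',a)
cv2.imwrite('pics/s9c.png',cv2.resize(cs['img'][120:200,310:420,::-1],(770,560),interpolation=cv2.INTER_CUBIC))
```

```text
[ 0.5710576  -0.29804849  0.20173012] 13.4
```

View pics/w9c.png

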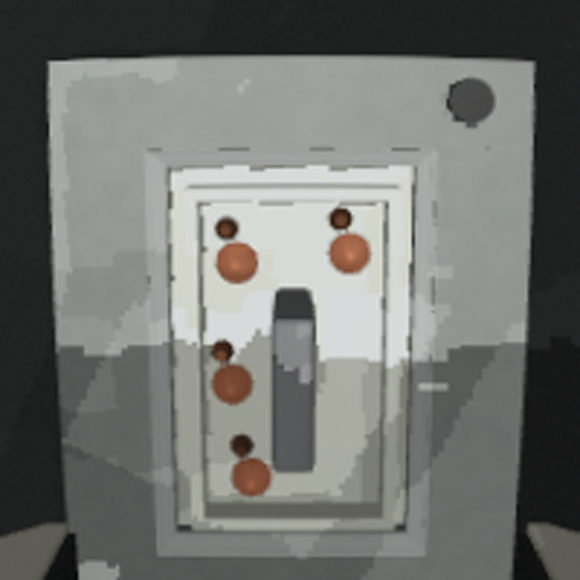

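View pics/s9c.png

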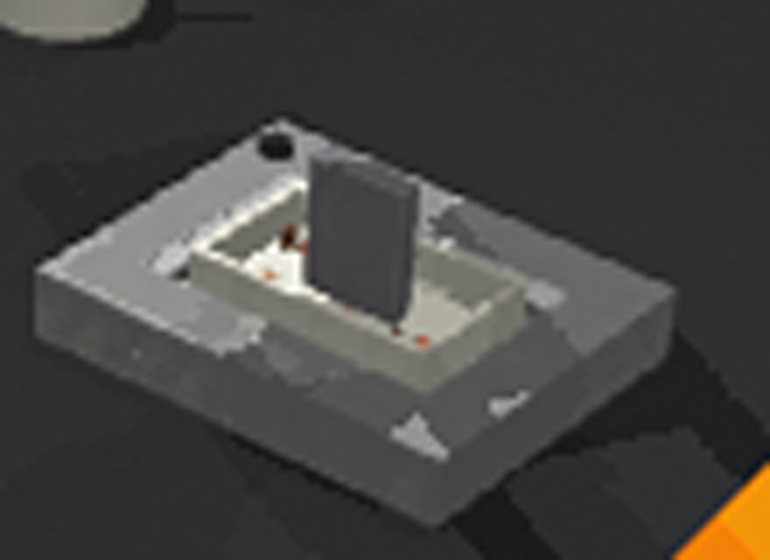

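View pics/t9.png

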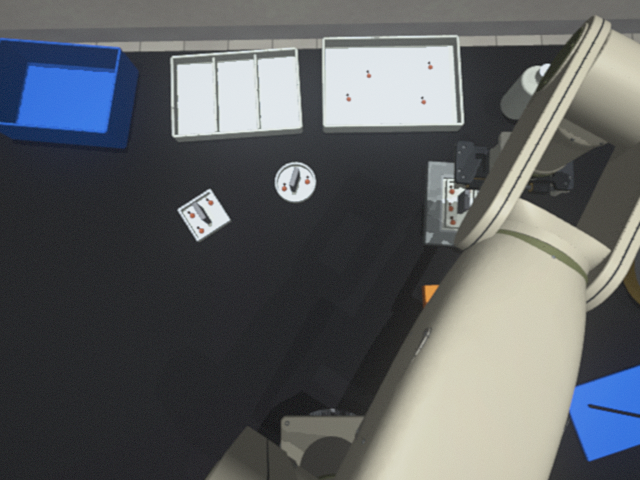

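Run:
```python
from h import *
c=ctrl.camera('wrist');s=ctrl.observe();print(s['tcp_pos'],s['contact_force'],s['dq'].round(3),s['time'])
im=c['img'][:,:,::-1];cv2.imwrite('pics/w10a.png',cv2.resize(im[262:300,265:375],None,fx=7,fy=14,interpolation=cv2.INTER_NEAREST))
for n,u,v,z in[('rim far',300,164,.036),('rim near',300,279.5,.036),('mouth far',300,151.7,.03),('mouth near',300,291.4,.03)]:print(n,at(c,s,u,v,z))
for l in('long_dish','square_dish','round_dish'):
    print(l,ctrl.spot_in(l,'wrist'))
```

```text
[ 0.56952821 -0.29708931  0.19818703] [-0.10341487  0.33670352 -0.78572243] [-0.002  0.008  0.001 -0.001  0.001  0.   ] 13.55
rim far [ 56.7 -18.8 162.2]
rim near [-48.8 -20.4 162.2]
mouth far [ 67.1 -19.1 168.2]
mouth near [-63.4 -21.  168.2]
long_dish [{'location': [0.579, -0.2976, 0.0184], 'confidence': 0.56}]
square_dish []
round_dish []
```

View pics/w10a.png

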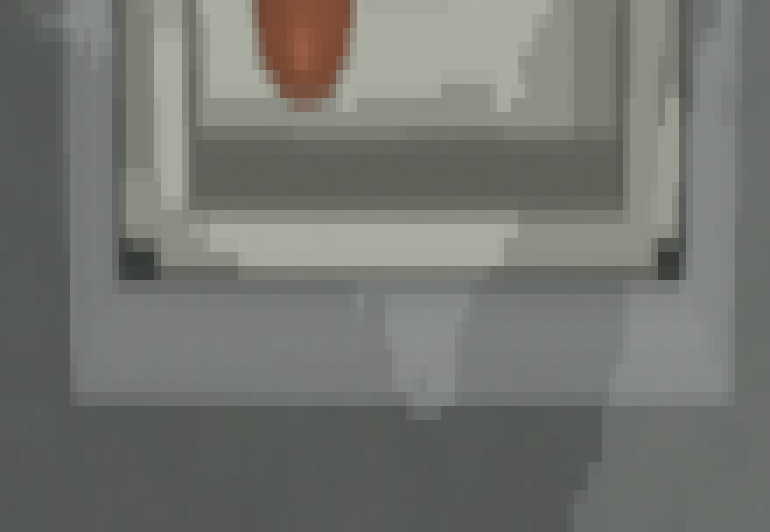

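```bash
python3 -c "
from h import *
print(ctrl.sign_off())"
```

```text
the job is handed in; nothing more can be done
None
```

The long dish is in the grey light box's pocket, lengthwise and resting on the pocket floor, and I handed the job in at about 13.6 s of the 32 s allowed.

- **Placing:** I pinched the dish by its fin, carried it over and lowered it slowly. On the first lowering the wrist view showed it about 5 mm off-centre along the pocket, and pushing down reached about 17 N. I lifted it 5 mm, recentred it and lowered it again to 9.5 N. I then unloaded the arm before opening, and the dish did not move when released.
- **Last checks:**
  - The wrist view shows the dish parallel to the pocket and within about 1–2 mm of centre.
  - In the top view the square and round dishes are at the same pixels as at the start.
  - The gripper is clear at about 0.2 m height with no contact force.
- **What disagreed:**
  - Contact came about 2.4 mm higher than I had calculated. It was the same height off-centre and centred, and the dish did not drop on release, so I put it down to the dish slipping slightly in the grip during the lift.
  - The side view had not shown the 5 mm offset; the wrist view did.

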